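Pour the hazelnuts into the nut bowl

ROBOT

A 6-joint arm with a two-finger parallel gripper is mounted at the origin on a cart in front of the work surface, level with it; the furniture and walls round the work are solid. World frame = base frame: x ahead of the robot, y to its left, z up, the work surface at z = 0. Lengths are in m, angles in rad, forces in N, time in s.
With the tool pointing down it reaches from about 0.35 to 0.975 m from the base axis. Payload 17.4 kg.
Tool frame: the origin (TCP) lies at the very end of the fingers, on their centre line; the grasp point (between the pads) lies bot.hold_point_z behind it (bot.hold_point_z is the distance from the TCP to the grasp point, in m); z points along the fingers, y is the line along which they close (so a half turn about z gives the same grasp; the last joint's range is limited). The gripper opens to 85 mm and grips with 20 to 120 N. Pads are 22 mm wide; open, the fingers measure 114 mm over their backs; the gripper's body (76 mm by 85 mm) begins 54 mm behind the grasp point. The pads swing forward as they close: fully open they stand 13 mm farther back than shut.
Start: joints at [1.26, 0.116, 1.442, -0, 1.584, -0.038], TCP at [0.182, 0.65, 0.231] pointing down, gripper open.
Joint ranges: [-2.83, 2.83], [-0.83, 2.19], [0.07, 2.5], [-1.14, 4.28], [0.01, 3], [-2.97, 2.97]. Speed limits (rad/s): [1.89, 1.89, 2.22, 3.14, 3.14, 3.14].

INTERFACE

Orientations are given as a unit quaternion [x, y, z, w].
In Python, from workcell import bot gives the robot as it stands.
- The arm moves only by the tool carry_out, never from a script. Its argument "series" is one flat list of numbers, 5 for each row, row after row: the shift along the tool's x, y, z in m, then the turn about the tool's z in rad, then the opening, from 0 (shut) to 1 (fully open). A call has 1 to 5 rows; each row shifts and turns the commanded pose from where the row before left it, along the tool's axes as they then stand; what a row does not reach is not made up. A row lasts 1/10 s, in which the tool goes at most 50 mm and 8.59 degrees, less where a joint would pass 70% of its speed; a pose out of reach is approached as far as the arm can. A call with a gripper value outside its range is refused whole. The fingers move at their own pace and stop on an object; "grip_force" is the grip in N (left out, the last holds). Time passes only in rows, so rows that do not move let the fingers close. It gives the time, the measured TCP pose, the force, the opening and the grip force at its end, in the units of the state.
- bot.state(): the state, without advancing time (a new reading comes with each control period).
- bot.snapshot(name): name is "side" or "top" or "wrist"; returns the picture (420x560x3 uint8, red, green, blue); there is no depth.
- bot.calibration(name): a dict with "fx", "fy", "cx", "cy" (pixels), "k1" (the pictures are not rectified: a ray, as slopes to the right and down, at radius r is drawn at 1 + k1 r^2 times it, then the intrinsics apply), "rvec" (rotation vector, rad) and "tvec" (3), from world to camera coordinates, as OpenCV has them; the wrist camera has in their place "mount" (4x4, takes a point from camera to tool coordinates, whose origin is the TCP and whose axes are the flange's). Camera axes: x right, y down, z forward; pixel columns grow to the right and rows downward; lengths in m; the calibration is good to about 2 mm. A picture is of the moment at which its call begins: read the wrist's pose just before it. calibration takes no time and is no camera call.
- bot.sign_off(): hands the job in; it is judged then, once.
The state is a dict: "time": time; "joint_positions": joint angles; "qd": joint speeds; "effort": joint torques, N m; "tool_pos": TCP position; "eef_rot": TCP orientation; "wrist_force": force on the tool from outside, world axes, zero at the start; "moment": the same for the moment, N m; "gripper_width": finger opening in m; "finger_force": force on a finger pad.
Only numpy, scipy, OpenCV 4.12 (cv2) and the standard library are available. Lean on these libraries where they do the work, as an engineer would, in place of code of your own. Each camera call takes 0.05 s, during which the arm holds its last target. There are 200 camera calls.

TASK

Pick up the blue jug by its handle, turn it so that its spout faces the wooden bowl while the jug is still upright, and then tip it so that both hazelnuts roll out over the spout into the bowl. Leave the bowl standing where it is, and finally set the jug back upright on the worktop.

Things in the scene. Friction and masses are not known exactly. Their poses are not given: they have to be found in the camera images.
- jug: Blue open jug, 200 g, loose. Origin: centre of its underside; x points to the spout. Round body 76 mm wide, 55 high, floor and walls 5. Open spout 48 mm wide inside, tip at x=+100, z=55; inside it a ramp rises 37 degrees from floor (x=+31) to tip. Loop handle behind, 14 mm thick (y), clear at both sides: level top bar x=-38 to -93, z=40 to 62; outer post x=-80 to -93; bottom bar z=8 to 18.
- bowl: Brown wooden bowl, round, empty, loose, 0.5 kg, 65 mm high. Origin: centre of its underside; z up. Outside diameter 150 mm at the rim, wall 6 mm. At the start the jug's spout points some 30 to 150 degrees away from it.
- hazelnut_a: Brown hazelnut with a paler cap, a ball of 22 mm diameter, 10 g, lying in the jug. Origin: its centre. It rolls out over the spout once the jug is tipped forward past about 40 degrees; 65 degrees empties the jug surely.
- hazelnut_b: The second hazelnut, the same as hazelnut_a, lying beside it in the jug.
Things that resemble listed ones, but are neither listed nor needed, are in the scene too. Of the things that look like the jug, the larger one is meant.

How it is judged:
On the way, in this order (a step that is already met when the one before it is completed fails the run):
1. the jug, still upright, is turned so that its spout faces the bowl (angle between jug's own z axis and vertical below 0.4 rad and x of bowl in the frame of jug above 0.05 m and y of bowl in the frame of jug between -0.07 and 0.07 m), for 0.1 s.
2. the jug is tipped and both hazelnuts are in the bowl (angle between jug's own z axis and vertical above 0.5 rad and horizontal distance between each of hazelnut_a, hazelnut_b and bowl below 0.065 m and height (world z) of each of hazelnut_a, hazelnut_b below 0.06 m), for 0.1 s.
At the end, for the whole second after the job is handed in: Both hazelnuts rest in the bowl (centres within 65 mm of its axis and below 60 mm), the bowl stands upright within 50 mm of where it was, and the jug stands upright (within about 8 degrees), at rest on the worktop (horizontal distance between each of hazelnut_a, hazelnut_b and bowl below 0.065 m and height (world z) of each of hazelnut_a, hazelnut_b below 0.06 m and linear speed of each of hazelnut_a, hazelnut_b below 0.05 m/s and angle between each of jug, bowl's own z axis and vertical below 0.15 rad and height (world z) of jug below 0.012 m and linear speed of jug below 0.03 m/s and distance of bowl from where it was at the start of the episode below 0.05 m); the robot touches nothing.
It fails at once if the bowl is pushed more than 50 mm or tipped over (distance of bowl from where it was at the start of the episode above 0.05 m or angle between bowl's own z axis and vertical above 0.5 rad).
It also fails if it takes over 58 s, if anything falls off the work surface, if the arm or the gripper's body presses on something with over 40 N, if the wrist force passes 120 N, or if a joint passes its speed limit or range.

## Working session

There is one attempt and no reset: what is moved stays moved. The work goes in short steps, Python scripts to look and compute and a tool call to move; the robot and the scene stay as the last step left them, time stands still between calls to the robot, and variables do not carry over. Pictures are saved under pics/ and viewed, at most 10 in all, crops included, and the job is handed in when it is done.

Besides the shell and the picture viewer there is one more tool, called by a JSON object that holds its "op" and its "data". carry_out: Moves the arm, as the interface text tells. Its arguments: {"type":"object","properties":{"series":{"type":"array","items":{"type":"number"}},"grip_force":{"type":"number"}},"required":["series"]}

```bash
ls; mkdir -p pics
python3 - <<'E'
from workcell import bot
import cv2
for n in("top","side"):
    cv2.imwrite(f"pics/{n}0.png",bot.snapshot(n)[:,:,::-1]); print(n,bot.calibration(n))
print(bot.calibration("wrist"),bot.hold_point_z); print(bot.state())
E
```

```text
pics
top {'fx': 533.1222948708361, 'fy': 533.1222948708361, 'cx': 278.03987196365387, 'cy': 202.57135618568313, 'k1': -0.06620791120247341, 'rvec': array([ 2.12194259, -2.16037719,  0.12505095]), 'tvec': array([-0.02307187,  0.45493639,  1.3129455 ])}
side {'fx': 466.94953893899344, 'fy': 466.94953893899344, 'cx': 287.16295449451644, 'cy': 206.93393801722394, 'k1': -0.0014886280042601982, 'rvec': array([ 2.08168065, -1.11376846,  0.48041457]), 'tvec': array([-0.28280983,  0.28225709,  0.78902832])}
{'fx': 345.22798060567754, 'fy': 345.22798060567754, 'cx': 285.030876739091, 'cy': 207.81578432343684, 'k1': -0.05935310025312987, 'mount': array([[ 1.67927162e-03, -9.58456270e-01, -2.85234567e-01,
         7.21736348e-02],
       [ 9.99996711e-01,  1.05649574e-03,  2.33723821e-03,
         2.88484575e-04],
       [-1.93879152e-03, -2.85237553e-01,  9.58454892e-01,
        -1.40540591e-01],
       [ 0.00000000e+00,  0.00000000e+00,  0.00000000e+00,
         1.00000000e+00]])} 0.0187
{'time': 0.1, 'joint_positions': array([ 1.26019023e+00,  1.16452809e-01,  1.44218566e+00, -8.35432688e-06,
        1.58402660e+00, -3.77963594e-02]), 'qd': array([ 1.46798411e-03, -8.97770558e-04, -3.70771257e-03, -1.65130022e-03,
       -5.15647849e-04,  9.05891951e-05]), 'effort': array([ 3.14958044e-03, -7.33660483e+01, -6.33798194e+01,  2.08498163e-04,
        5.40319743e-03, -1.26922583e-05]), 'tool_pos': array([0.18182665, 0.64987007, 0.23063398]), 'eef_rot': array([ 1.35982298e-01,  9.90711122e-01, -5.28817699e-04, -8.88229652e-05]), 'wrist_force': array([ 0.58514205,  0.1891262 , -1.12338766]), 'moment': array([-0.05203847, -0.03157521, -0.07037927]), 'finger_force': 0.0, 'gripper_width': 0.08530150268710561}
```

View pics/top0.png

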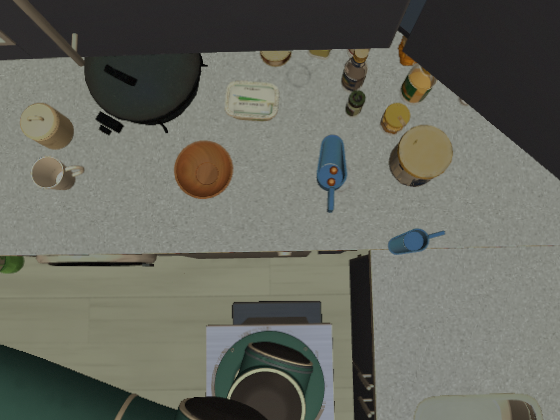

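View pics/side0.png

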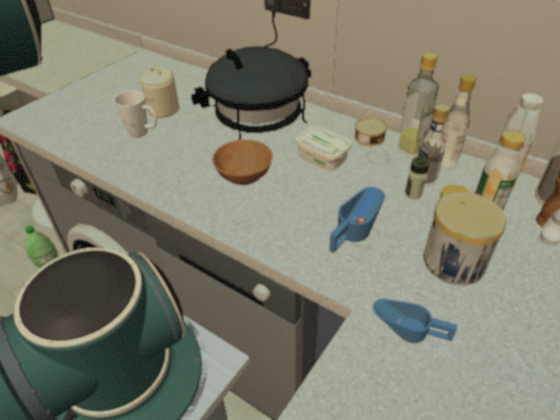

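Two blue jug-like things appear in the top view: one at (331,165), larger and holding two nuts, and one at (410,242), smaller and empty. The first fits the description. The bowl is at (204,169). I'll confirm with a crop and measure.

```bash
cat > h.py <<'E'
from workcell import bot
import numpy as np, cv2
from scipy.spatial.transform import Rotation as R
def cam(n,st=None):
    c=bot.calibration(n); K=np.array([[c['fx'],0,c['cx']],[0,c['fy'],c['cy']],[0,0,1]]); D=np.array([c['k1'],0,0,0])
    if n=='wrist':
        T=np.eye(4); T[:3,:3]=R.from_quat(st['eef_rot']).as_matrix(); T[:3,3]=st['tool_pos']
        M=np.linalg.inv(T@c['mount']); return K,D,cv2.Rodrigues(M[:3,:3])[0].ravel(),M[:3,3]
    return K,D,c['rvec'],c['tvec']
def proj(n,P,st=None):
    K,D,r,t=cam(n,st); return cv2.projectPoints(np.array(P,float).reshape(-1,3),r,t,K,D)[0].reshape(-1,2)
def back(n,px,z,st=None):
    K,D,r,t=cam(n,st); Rm=cv2.Rodrigues(r)[0]
    u=cv2.undistortPoints(np.array(px,float).reshape(-1,1,2),K,D).reshape(-1,2)
    d=np.c_[u,np.ones(len(u))]@Rm; o=-Rm.T@t
    return o+d*((np.reshape(z,(-1,1))-o[2])/d[:,2:])
def jugpts(x,y,a):
    t=np.linspace(0,2*np.pi,24)
    p=[[38*np.cos(q),38*np.sin(q),55] for q in t]+[[100,24,55],[100,-24,55],[-93,7,62],[-93,-7,62],[-40,7,62],[-40,-7,62],[-93,0,8]]
    p=np.array(p)/1000; c,s=np.cos(a),np.sin(a)
    return p@np.array([[c,s,0],[-s,c,0],[0,0,1]])+[x,y,0]
E
python3 - <<'E'
from h import *
im=cv2.imread('pics/top0.png')
hsv=cv2.cvtColor(im,cv2.COLOR_BGR2HSV)
m=cv2.inRange(hsv,(95,110,40),(125,255,255)); n,l,s,c=cv2.connectedComponentsWithStats(m)
print([(list(s[i]),c[i]) for i in range(1,n) if s[i,4]>60])
print(back('top',[[331,211],[332,137],[332,182],[334,170],[409,242]],[.062,.055,.018,.018,.03]))
# bowl rim ellipse
m=cv2.inRange(hsv,(3,110,60),(20,255,255)); n,l,s,c=cv2.connectedComponentsWithStats(m)
i=l[185,190]; print(s[i],c[i]); x,y,w,h=s[i][:4]
print('rim',back('top',[[x,y+h/2],[x+w,y+h/2],[x+w/2,y],[x+w/2,y+h]],.065))
cv2.imwrite('pics/c1.png',cv2.resize(im[110:260,280:460],None,fx=4,fy=4,interpolation=cv2.INTER_CUBIC))
E
```

```text
[([np.int32(317), np.int32(135), np.int32(29), np.int32(75), np.int32(976)], array([330.74795082, 165.42418033])), ([np.int32(389), np.int32(229), np.int32(55), np.int32(25), np.int32(483)], array([413.51759834, 239.86542443]))]
[[ 0.42677172 -0.16138324  0.062     ]
 [ 0.61500439 -0.17021943  0.055     ]
 [ 0.5065882  -0.16973658  0.018     ]
 [ 0.53769504 -0.17582435  0.018     ]
 [ 0.34894858 -0.35630209  0.03      ]]
[ 174  141   59   58 2632] [202.97530395 169.42553191]
rim [[0.53677916 0.22628127 0.065     ]
 [0.53354379 0.07861446 0.065     ]
 [0.60927594 0.15255812 0.065     ]
 [0.46221796 0.15200686 0.065     ]]
```

View pics/c1.png

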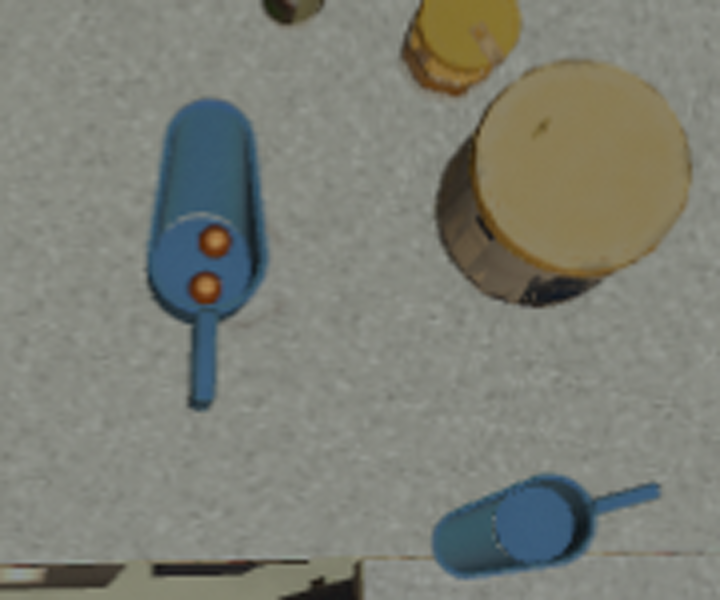

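The crop confirms it: the jug at (331,165) in the top view is larger and holds both nuts, so it is the one meant. It measures 193 mm long, which matches the description. Its handle end is at (0.427,-0.161) and its yaw is about -0.045 rad. The bowl centre is at (0.536,0.152).

The tool can only yaw. I will therefore grip near the handle's end, carry the jug upright with a firm grip, then slacken so its own weight tips it in the pads.

{"op": "carry_out", "data": {"series": [-0.0232, -0.0357, 0, 0, 1, -0.0232, -0.0357, 0, 0, 1, -0.0232, -0.0357, 0, 0, 1, -0.0232, -0.0357, 0, 0, 1, -0.0232, -0.0357, 0, 0, 1]}}

```text
time: 0.6
tool_pos: [0.2456, 0.4452, 0.2309]
eef_rot: [0.136, 0.991, -0.0, -0.0]
wrist_force: [1.1, 0.7, 0.7]
gripper_width: 0.0854
finger_force: 0.0
```

{"op": "carry_out", "data": {"series": [-0.0232, -0.0357, 0, 0, 1, -0.0232, -0.0357, 0, 0, 1, -0.0232, -0.0357, 0, 0, 1, -0.0232, -0.0357, 0, 0, 1, -0.0232, -0.0357, 0, 0, 1]}}

```text
time: 1.1
tool_pos: [0.309, 0.2421, 0.2311]
eef_rot: [0.136, 0.991, 0.0, 0.0]
wrist_force: [1.9, -0.8, 0.3]
gripper_width: 0.0853
finger_force: 0.0
```

{"op": "carry_out", "data": {"series": [-0.0232, -0.0357, 0, 0, 1, -0.0232, -0.0357, 0, 0, 1, -0.0232, -0.0357, 0, 0, 1, -0.0232, -0.0357, 0, 0, 1, -0.0232, -0.0357, 0, 0, 1]}}

```text
time: 1.6
tool_pos: [0.3727, 0.0388, 0.2313]
eef_rot: [0.136, 0.991, 0.0, 0.0]
wrist_force: [1.5, 1.0, 0.8]
gripper_width: 0.0857
finger_force: 0.0
```

{"op": "carry_out", "data": {"series": [-0.0232, -0.0357, 0, 0, 1, -0.0232, -0.0357, 0, 0, 1, -0.0232, -0.0357, 0, 0, 1, -0.0232, -0.0357, 0, 0, 1, -0.0232, -0.0357, 0, 0, 1]}}

```text
time: 2.1
tool_pos: [0.4363, -0.1645, 0.2311]
eef_rot: [0.136, 0.991, 0.0, 0.0]
wrist_force: [0.6, 1.5, 0.7]
gripper_width: 0.0855
finger_force: 0.0
```

{"op": "carry_out", "data": {"series": [0, 0, 0, 0.1458, 1, 0, 0, 0, 0.1458, 1, 0, 0, 0, 0.1458, 1, 0, 0, 0, 0.1458, 1, 0, 0, 0, 0.1458, 1]}}

```text
time: 2.6
tool_pos: [0.4362, -0.1626, 0.231]
eef_rot: [0.483, 0.876, -0.0, -0.0]
wrist_force: [-0.4, 0.3, -0.4]
gripper_width: 0.0855
finger_force: 0.0
```

{"op": "carry_out", "data": {"series": [0, 0, 0, 0.1458, 1, 0, 0, 0, 0.1458, 1, 0, 0, 0, 0.1458, 1, 0, 0, 0, 0.1458, 1, 0, 0, 0, 0.1458, 1]}}

```text
time: 3.1
tool_pos: [0.4362, -0.1625, 0.231]
eef_rot: [0.763, 0.646, -0.0, -0.0]
wrist_force: [-0.7, -0.4, -0.5]
gripper_width: 0.0854
finger_force: 0.0
```

{"op": "carry_out", "data": {"series": [0, 0, 0, 0.1458, 1, 0, 0, 0, 0.1458, 1, 0, 0, 0, 0.1458, 1, 0, 0, 0, 0.1458, 1, 0, 0, 0, 0.1458, 1]}}

```text
time: 3.6
tool_pos: [0.4362, -0.1625, 0.231]
eef_rot: [0.943, 0.332, -0.0, -0.0]
wrist_force: [1.3, -0.3, 1.0]
gripper_width: 0.0855
finger_force: 0.0
```

{"op": "carry_out", "data": {"series": [0, 0, 0, 0.1458, 1, 0, 0, 0, 0.1458, 1, 0, 0, 0, 0.1458, 1, 0, 0, 0, 0.1458, 1, 0, 0, 0, 0.1458, 1]}}

```text
time: 4.1
tool_pos: [0.4362, -0.1625, 0.231]
eef_rot: [1.0, -0.027, -0.0, -0.0]
wrist_force: [0.1, 0.9, -0.2]
gripper_width: 0.0852
finger_force: 0.0
```

Run:
```python
from h import *
st=bot.state(); im=bot.snapshot('wrist')[:,:,::-1].copy()
for x,y,a,col in [(.520,-.1655,-.045,(0,0,255))]:
    for p in proj('wrist',jugpts(x,y,a),st): cv2.circle(im,tuple(int(v) for v in p),2,col,-1)
cv2.imwrite('pics/w1.png',im); print(proj('wrist',jugpts(.520,-.1655,-.045),st)[-7:])
```

```text
[[253.94031865 -33.23634665]
 [312.92284913 -33.72000685]
 [277.41387083 197.87634186]
 [292.51774257 197.7876641 ]
 [276.66707742 140.00495329]
 [292.47704723 139.90276117]
 [285.06174503 185.05274981]]
```

View pics/w1.png

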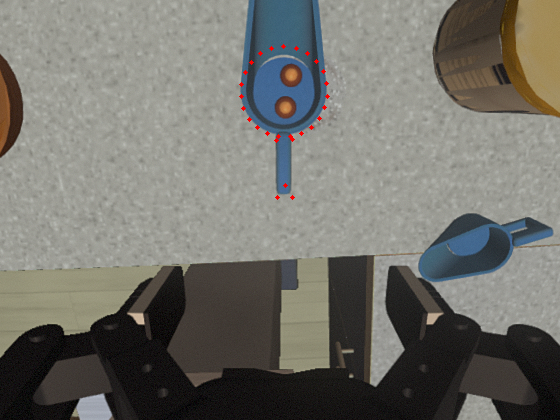

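The wrist view shows the handle end at (284,194), about 3–4 mm further ahead than my estimate, with lateral position and yaw matching. I'll correct by 4 mm, descend and grip near the end.

{"op": "carry_out", "data": {"series": [0.004, 0, 0.04, 0, 1, 0, 0, 0.04, 0, 1, 0, 0, 0.04, 0, 1, 0, 0, 0.035, 0, 1, 0, 0, 0.026, 0, 1], "grip_force": 120}}

```text
time: 4.65
tool_pos: [0.4394, -0.1624, 0.0478]
eef_rot: [1.0, -0.022, -0.001, -0.0]
wrist_force: [1.0, 0.6, -0.1]
gripper_width: 0.085
finger_force: 0.0
```

{"op": "carry_out", "data": {"series": [0, 0, 0, 0, 0, 0, 0, 0, 0, 0, 0, 0, 0, 0, 0, 0, 0, 0, 0, 0, 0, 0, 0, 0, 0], "grip_force": 120}}

```text
time: 5.15
tool_pos: [0.4408, -0.1629, 0.0514]
eef_rot: [1.0, -0.023, 0.001, 0.0]
wrist_force: [-4.6, 3.8, 6.9]
gripper_width: 0.0123
finger_force: 42.3
```

{"op": "carry_out", "data": {"series": [0, 0, 0, 0, 0, 0, 0, -0.005, 0, 0, 0, 0, -0.01, 0, 0, 0, 0, -0.01, 0, 0, 0, 0, -0.005, 0, 0]}}

```text
time: 5.65
tool_pos: [0.4407, -0.1629, 0.0818]
eef_rot: [1.0, -0.024, 0.001, 0.0]
wrist_force: [0.1, -0.2, -2.9]
gripper_width: 0.0102
finger_force: 117.8
```

Run:
```python
from h import *
im=bot.snapshot('side')[:,:,::-1]
cv2.imwrite('pics/s1.png',cv2.resize(im[140:300,260:460],None,fx=4,fy=3.75))
s=bot.state();print(s['tool_pos'],s['wrist_force'],s['moment'],s['gripper_width'],s['finger_force'])
```

```text
[ 0.4408907  -0.16301834  0.08222247] [-0.08817755 -0.66751823 -1.51159147] [-0.02420054  0.24659235 -0.03251805] 0.01016371678705168 117.85277009010315
```

View pics/s1.png

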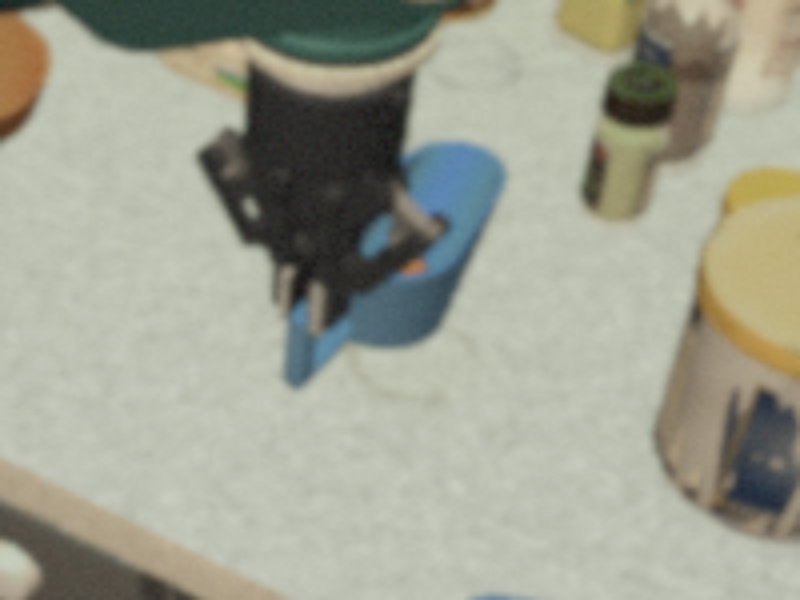

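The side view shows the jug off the table and still upright in the grip. Next I lift, yaw 93° and move to short of the bowl.

{"op": "carry_out", "data": {"series": [0, 0, -0.01, -0.04, 0, 0, 0, -0.02, -0.081, 0, 0, 0, -0.02, -0.081, 0, 0, 0, -0.02, -0.081, 0, 0, 0, -0.02, -0.081, 0]}}

```text
time: 6.2
tool_pos: [0.4402, -0.1627, 0.1711]
eef_rot: [0.987, 0.159, -0.0, 0.0]
wrist_force: [0.5, -0.1, -3.2]
gripper_width: 0.0101
finger_force: 118.2
```

{"op": "carry_out", "data": {"series": [0, 0, -0.02, -0.081, 0, 0, 0, -0.02, -0.081, 0, 0, 0, -0.02, -0.081, 0, 0, 0, -0.02, -0.081, 0, 0, 0, -0.01, -0.081, 0]}}

```text
time: 6.7
tool_pos: [0.4406, -0.1629, 0.2621]
eef_rot: [0.935, 0.355, 0.001, 0.001]
wrist_force: [0.4, -0.4, -1.9]
gripper_width: 0.01
finger_force: 118.2
```

{"op": "carry_out", "data": {"series": [0, 0, 0, -0.081, 0, 0, 0, 0, -0.081, 0, 0, 0, 0, -0.081, 0, 0, 0, 0, -0.081, 0, 0, 0, 0, -0.081, 0]}}

```text
time: 7.2
tool_pos: [0.4403, -0.1628, 0.2603]
eef_rot: [0.845, 0.535, -0.0, 0.0]
wrist_force: [0.1, 0.5, -2.0]
gripper_width: 0.01
finger_force: 118.2
```

{"op": "carry_out", "data": {"series": [0, 0, 0, -0.081, 0, 0, 0, 0, -0.081, 0, 0, 0, 0, -0.081, 0, 0, 0, 0, -0.081, 0, 0, 0, 0, -0.081, 0]}}

```text
time: 7.7
tool_pos: [0.4403, -0.1628, 0.2603]
eef_rot: [0.72, 0.694, -0.0, 0.0]
wrist_force: [-0.4, -0.8, -3.0]
gripper_width: 0.0101
finger_force: 118.2
```

{"op": "carry_out", "data": {"series": [0.008, 0.0045, 0, -0.04, 0, 0.02, 0.012, 0, 0, 0, 0.02, 0.012, 0, 0, 0, 0.02, 0.012, 0, 0, 0, 0.02, 0.012, 0, 0, 0]}}

```text
time: 8.2
tool_pos: [0.4936, -0.0735, 0.2603]
eef_rot: [0.707, 0.707, 0.0, 0.0]
wrist_force: [0.5, -0.3, -1.5]
gripper_width: 0.0101
finger_force: 118.2
```

{"op": "carry_out", "data": {"series": [0.02, 0.012, 0, 0, 0, 0.02, 0.012, 0, 0, 0, 0.02, 0.012, 0, 0, 0, 0.01, 0.006, 0, 0, 0, 0, 0, 0, 0, 0]}}

```text
time: 8.7
tool_pos: [0.5354, -0.0036, 0.26]
eef_rot: [0.706, 0.708, -0.0, -0.0]
wrist_force: [0.9, 0.0, -3.4]
gripper_width: 0.0102
finger_force: 118.2
```

Run:
```python
from h import *
im=np.hstack([bot.snapshot('top')[90:290,120:370,::-1],bot.snapshot('side')[90:290,180:430,::-1]])
cv2.imwrite('pics/t2.png',cv2.resize(im,None,fx=1.6,fy=1.6))
s=bot.state();print(s['tool_pos'],s['wrist_force'],s['moment'],s['gripper_width'],s['finger_force'],s['joint_positions'],R.from_quat(s['eef_rot']).as_matrix()[:,0])
```

```text
[ 0.53481486 -0.00498005  0.26017538] [ 0.2813997   0.29351455 -1.47029844] [-0.24869854 -0.02652282 -0.03695389] 0.010278452484668589 118.23140144348145 [-5.68598539e-02 -1.97224639e-01  1.69913857e+00 -2.72956373e-04
  1.64009460e+00 -5.80170058e-02] [-1.13836130e-03  9.99999321e-01 -2.47736828e-04]
```

View pics/t2.png

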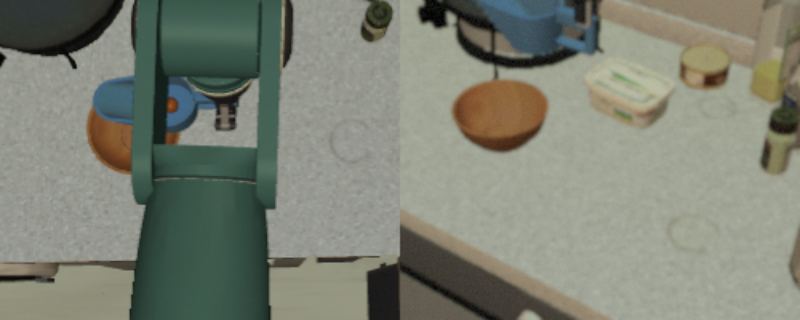

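The jug is upright with its spout over the bowl. I'll move 30 mm closer and reduce the grip to 20 N.

{"op": "carry_out", "data": {"series": [0.01, 0, 0, 0, 0, 0.01, 0, 0, 0, 0, 0.01, 0, 0, 0, 0, 0, 0, 0, 0, 0, 0, 0, 0, 0, 0]}}

```text
time: 9.3
tool_pos: [0.5349, 0.0254, 0.2604]
eef_rot: [0.707, 0.708, -0.0, 0.0]
wrist_force: [-0.6, 1.0, -2.0]
gripper_width: 0.0101
finger_force: 118.2
```

{"op": "carry_out", "data": {"series": [0, 0, 0, 0, 0, 0, 0, 0, 0, 0, 0, 0, 0, 0, 0, 0, 0, 0, 0, 0, 0, 0, 0, 0, 0], "grip_force": 20}}

```text
time: 9.8
tool_pos: [0.535, 0.0251, 0.2603]
eef_rot: [0.707, 0.707, -0.0, 0.0]
wrist_force: [-0.6, -0.2, -3.3]
gripper_width: 0.0102
finger_force: 118.2
```

Run:
```python
from h import *
im=np.hstack([bot.snapshot('top')[90:290,120:370,::-1],bot.snapshot('side')[30:230,180:430,::-1]])
cv2.imwrite('pics/t3.png',cv2.resize(im,None,fx=1.6,fy=1.6))
s=bot.state();print(s['tool_pos'],s['wrist_force'],s['moment'],s['gripper_width'],s['finger_force'])
```

```text
[0.53497552 0.02511304 0.26032935] [ 0.03726714  0.42281593 -2.97572103] [-0.2142092  -0.0618963   0.01550759] 0.010519476963723658 118.2321310043335
```

{"op": "carry_out", "data": {"series": [0, 0, 0, 0, 0.04, 0, 0, 0, 0, 0.04, 0, 0, 0, 0, 0.04], "grip_force": 20}}

```text
time: 10.2
tool_pos: [0.535, 0.0252, 0.2603]
eef_rot: [0.707, 0.707, -0.0, -0.0]
wrist_force: [0.4, 0.1, -2.1]
gripper_width: 0.0102
finger_force: 118.2
```

{"op": "carry_out", "data": {"series": [0, 0, 0, 0, 0.08, 0, 0, 0, 0, 0.08, 0, 0, 0, 0, 0.08]}}

```text
time: 10.5
tool_pos: [0.535, 0.0252, 0.2603]
eef_rot: [0.707, 0.707, 0.0, -0.0]
wrist_force: [-0.7, -0.2, -2.8]
gripper_width: 0.0102
finger_force: 118.2
```

{"op": "carry_out", "data": {"series": [0, 0, 0, 0, 0.1, 0, 0, 0, 0, 0.1], "grip_force": 20}}

```text
time: 10.7
tool_pos: [0.535, 0.0251, 0.2603]
eef_rot: [0.707, 0.707, -0.0, -0.0]
wrist_force: [-0.3, 0.0, -1.5]
gripper_width: 0.0101
finger_force: 118.2
```

{"op": "carry_out", "data": {"series": [0, 0, 0, 0, 0.115, 0, 0, 0, 0, 0.115]}}

```text
time: 10.9
tool_pos: [0.535, 0.0252, 0.2603]
eef_rot: [0.707, 0.707, 0.0, 0.0]
wrist_force: [-0.4, 0.4, -2.1]
gripper_width: 0.0101
finger_force: 113.1
```

{"op": "carry_out", "data": {"series": [0, 0, 0, 0, 0.12, 0, 0, 0, 0, 0.12], "grip_force": 20}}

```text
time: 11.1
tool_pos: [0.535, 0.0251, 0.2603]
eef_rot: [0.707, 0.707, 0.0, -0.0]
wrist_force: [0.6, 0.5, -1.9]
gripper_width: 0.0108
finger_force: 102.0
```

{"op": "carry_out", "data": {"series": [0, 0, 0, 0, 0.125, 0, 0, 0, 0, 0.125]}}

```text
time: 11.3
tool_pos: [0.535, 0.0251, 0.2603]
eef_rot: [0.707, 0.707, -0.0, -0.0]
wrist_force: [-1.2, 0.2, -3.1]
gripper_width: 0.0111
finger_force: 90.7
```

The force falls about 2.2 N per 0.001 of opening, so I can meter the grip finely. I'll slacken step by step.

{"op": "carry_out", "data": {"series": [0, 0, 0, 0, 0.14, 0, 0, 0, 0, 0.14]}}

```text
time: 11.5
tool_pos: [0.535, 0.0252, 0.2603]
eef_rot: [0.707, 0.707, 0.0, -0.0]
wrist_force: [-1.0, -0.1, -2.2]
gripper_width: 0.0122
finger_force: 56.4
```

{"op": "carry_out", "data": {"series": [0, 0, 0, 0, 0.148, 0, 0, 0, 0, 0.148]}}

```text
time: 11.7
tool_pos: [0.535, 0.0252, 0.2603]
eef_rot: [0.707, 0.707, 0.0, -0.0]
wrist_force: [-0.3, -1.1, -2.5]
gripper_width: 0.013
finger_force: 37.7
```

Run:
```python
from h import *
im=np.hstack([bot.snapshot('top')[90:290,120:370,::-1],bot.snapshot('side')[30:230,180:430,::-1]])
cv2.imwrite('pics/t4.png',cv2.resize(im,None,fx=1.6,fy=1.6))
s=bot.state();print(s['wrist_force'],s['moment'],s['gripper_width'],s['finger_force'])
a=cv2.imread('pics/t3.png').astype(int);b=cv2.imread('pics/t4.png').astype(int);print(np.abs(a-b)[:,:400].mean(),np.abs(a-b)[:,400:].mean())
```

```text
[-0.69408909  0.9323363  -2.33042808] [-0.20363572 -0.00194306 -0.01675991] 0.012634334070639422 37.68126726150513
0.5541875 1.4741145833333333
```

{"op": "carry_out", "data": {"series": [0, 0, 0, 0, 0.153, 0, 0, 0, 0, 0.153]}}

```text
time: 12.0
tool_pos: [0.535, 0.0251, 0.2603]
eef_rot: [0.707, 0.707, -0.0, -0.0]
wrist_force: [0.5, -1.5, -3.1]
gripper_width: 0.013
finger_force: 25.9
```

{"op": "carry_out", "data": {"series": [0, 0, 0, 0, 0.157, 0, 0, 0, 0, 0.157]}}

```text
time: 12.2
tool_pos: [0.535, 0.0252, 0.2603]
eef_rot: [0.707, 0.707, 0.0, -0.0]
wrist_force: [-0.2, 0.6, -2.3]
gripper_width: 0.0136
finger_force: 16.0
```

Run:
```python
from h import *
im=np.hstack([bot.snapshot('top')[90:290,120:370,::-1],bot.snapshot('side')[30:230,180:430,::-1]])
cv2.imwrite('pics/t5.png',cv2.resize(im,None,fx=1.6,fy=1.6))
s=bot.state();print(s['wrist_force'],s['moment'],s['gripper_width'],s['finger_force'])
```

```text
[-0.0119888   0.58870477 -3.77135483] [-0.10417497 -0.0190692   0.01212998] 0.013509020941191788 15.346087217330933
```

View pics/t5.png

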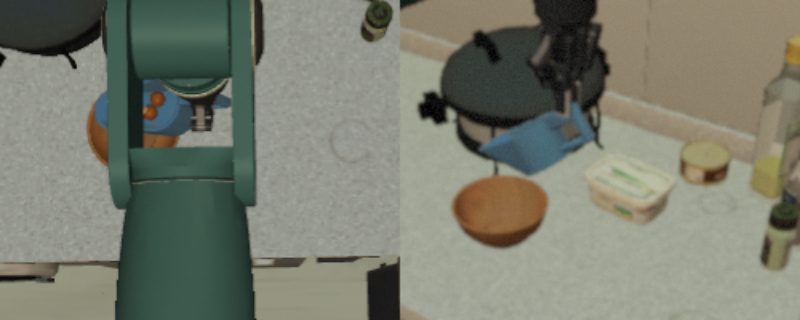

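The side view shows the jug tipped about 25–30° by its own weight, spout over the bowl at (500,205). I'll slacken a touch more.

{"op": "carry_out", "data": {"series": [0, 0, 0, 0, 0.158, 0, 0, 0, 0, 0.158, 0, 0, 0, 0, 0.158]}}

```text
time: 12.6
tool_pos: [0.535, 0.0252, 0.2603]
eef_rot: [0.707, 0.707, 0.0, -0.0]
wrist_force: [-0.3, 0.6, -2.3]
gripper_width: 0.0133
finger_force: 12.3
```

```bash
cat > m.py <<'E'
from h import *
import sys
im=np.hstack([bot.snapshot('top')[90:290,120:370,::-1],bot.snapshot('side')[30:230,180:430,::-1]])
cv2.imwrite(f'pics/{sys.argv[1]}.png',cv2.resize(im,None,fx=1.6,fy=1.6))
s=bot.state();print(s['wrist_force'],s['moment'],s['gripper_width'],s['finger_force'])
b=im[:,250:]; m=cv2.inRange(cv2.cvtColor(b.copy(),cv2.COLOR_BGR2HSV),(95,110,40),(125,255,255))
n,l,st,c=cv2.connectedComponentsWithStats(m); i=1+st[1:,4].argmax(); ys,xs=np.where(l==i)
j=xs.argmin();print('jug box in side crop',st[i],'left pt',xs[j],ys[j],'PCA',np.degrees(cv2.fitEllipse(np.c_[xs,ys].astype(np.float32))[2]*np.pi/180))
E
python3 m.py t6
```

```text
[ 0.40672323  0.71381779 -3.23611294] [0.05528871 0.0410509  0.00091536] 0.013445264923869623 12.3655204474926
jug box in side crop [ 93  89  34  25 446] left pt 93 96 PCA 111.0686569213867
```

View pics/t6.png

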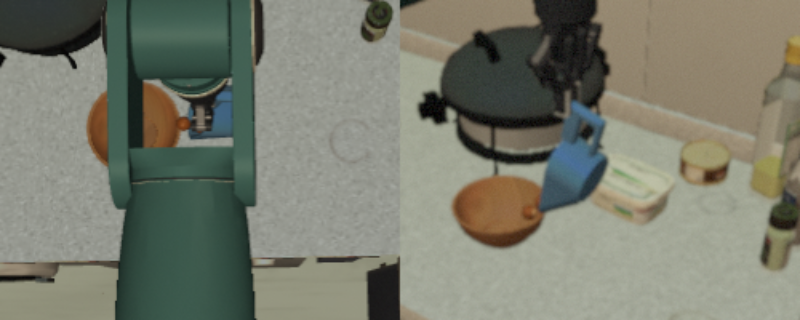

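Run:
```python
from h import *
def find(c,n):
    pass
a=[[234.4,167.5]];b=[[261.2,162.5]]
for z in (.03,.06,.08,.1,.12,.14,.16):
    p=back('top',a,z)[0]; print(z,p.round(3),proj('side',[p]).round(1))
```

```text
0.03 [0.547 0.079 0.03 ] [[269.5 175.2]]
0.06 [0.541 0.076 0.06 ] [[268.5 167.1]]
0.08 [0.537 0.074 0.08 ] [[267.9 161.5]]
0.1 [0.533 0.072 0.1  ] [[267.3 155.7]]
0.12 [0.528 0.07  0.12 ] [[266.6 149.8]]
0.14 [0.524 0.067 0.14 ] [[265.9 143.6]]
0.16 [0.52  0.065 0.16 ] [[265.2 137.2]]
```

The picture shows the jug swung to about 95° and one nut just crossing the bowl's near rim at (530,212). I'll hold with a firmer grip and look.

{"op": "carry_out", "data": {"series": [0, 0, 0, 0, 0.145, 0, 0, 0, 0, 0.14, 0, 0, 0, 0, 0.13, 0, 0, 0, 0, 0.12, 0, 0, 0, 0, 0.11]}}

```text
time: 13.2
tool_pos: [0.535, 0.0252, 0.2603]
eef_rot: [0.707, 0.707, 0.0, 0.0]
wrist_force: [-0.0, -0.3, -1.9]
gripper_width: 0.0133
finger_force: 20.4
```

```bash
python3 m.py t7
```

```text
[-0.18709456  0.40077801 -2.53593924] [ 0.03158874  0.01909055 -0.02974086] 0.013237822450808415 20.388303995132446
jug box in side crop [ 94  88  32  26 443] left pt 94 102 PCA 113.0091323852539
```

View pics/t7.png

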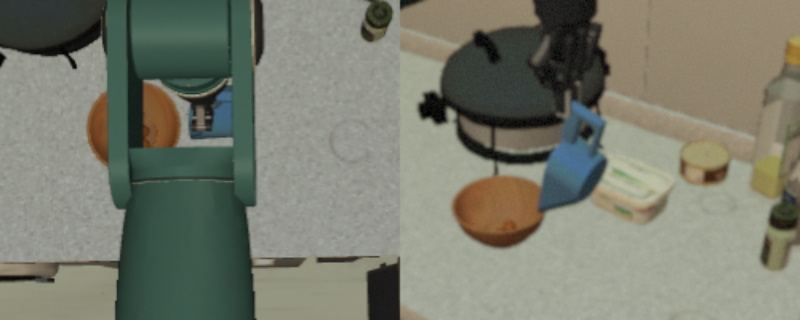

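Both views show a nut in the bowl, at (508,227) in the side view, and the jug is still held. I'll measure the jug's pitch and check the nuts numerically.

```bash
cat > fit.py <<'E'
from h import *
from scipy.optimize import least_squares
def fit(save=None):
    s=bot.state(); im=bot.snapshot('side')[:,:,::-1].copy()
    if save: cv2.imwrite(save,im)
    m=cv2.inRange(cv2.cvtColor(im,cv2.COLOR_BGR2HSV),(95,110,40),(125,255,255)); 
    n,l,st,c=cv2.connectedComponentsWithStats(cv2.morphologyEx(m,cv2.MORPH_CLOSE,np.ones((5,5))))
    P=s['tool_pos']; pp=proj('side',[P])[0]
    i=min((k for k in range(1,n) if st[k,4]>150),key=lambda k:np.linalg.norm(c[k]-pp)); M=(l==i)
    t=np.linspace(0,2*np.pi,30); body=[[.038*np.cos(q),.038*np.sin(q),z] for q in t for z in(0,.055)]+[[.1,y,.055] for y in(-.02,.02)]
    hand=[[x,y,z] for x in(-.093,-.03) for y in(-.007,.007) for z in(.008,.062)]
    X=R.from_quat(s['eef_rot']).as_matrix()[:,0]; yaw=np.arctan2(X[1],X[0])
    best=[]
    for gx in (-.090,-.084,-.078):
      for a in range(-10,121,5):
        Rm=R.from_euler('z',yaw)*R.from_euler('y',a,degrees=True)
        q=np.zeros(M.shape,np.uint8)
        for pts in(body,hand):
            w=Rm.apply(np.array(pts)-[gx,0,.054])+P+[0,0,.006]
            cv2.fillConvexPoly(q,cv2.convexHull(proj('side',w).astype(np.int32)),1)
        best.append(((M&(q>0)).sum()/(M|(q>0)).sum(),a,gx))
    best.sort(reverse=True); print(best[:4],P.round(4),s['moment'].round(3),s['finger_force'],s['time'])
if __name__=='__main__': fit()
E
python3 - <<'E'
from fit import *
fit('pics/f1.png')
im=cv2.imread('pics/f1.png')[150:190,210:265]; hsv=cv2.cvtColor(im,cv2.COLOR_BGR2HSV)
for r in range(0,40,1): pass
# bright/orange local spots in bowl
g=cv2.GaussianBlur(im,(3,3),0).astype(int); print((g[8:36:2,4:52:2,2]))
E
```

```text
[(np.float64(0.24735322425409048), 75, -0.09), (np.float64(0.24222431668237512), 75, -0.084), (np.float64(0.23756392375639238), 75, -0.078), (np.float64(0.23667279411764705), 80, -0.09)] [0.535  0.0252 0.2603] [ 0.032  0.019 -0.03 ] 20.388303995132446 13.3
[[119 104 112 123 132 134 134 136 138 142 146 146 142 143 143 144 146 146
  145 146 146 140 139 140]
 [117 101 111 124 132 135 136 138 140 145 145 145 143 143 143 144 146 145
  147 147 146 140 139 139]
 [124 102 109 122 132 139 141 141 143 144 146 145 143 144 144 146 147 146
  146 147 146 140 139 139]
 [134 109 104 119 131 140 143 144 145 146 146 144 144 144 143 146 146 147
  146 146 146 138 139 140]
 [145 122 109 114 126 137 143 146 146 146 143 142 145 143 142 145 146 145
  144 145 143 140 139 139]
 [152 132 121 118 124 134 142 144 145 143 143 144 144 143 142 145 142 137
  135 136 139 140 140 140]
 [161 141 119 125 128 133 141 143 144 142 140 141 143 144 145 142 135 140
  134 123 130 138 136 127]
 [166 154 121 105 117 129 139 141 138 135 135 141 145 145 142 134 129 137
  132 120 120 118 107  92]
 [165 162 146 106  93 103 118 124 127 129 131 137 140 139 133 128 126 126
  117 105  95  82  74  72]
 [162 161 160 139 106  88  90  96 101 104 106 110 111 111 105 102  98  93
   85  79  75  71  71  84]
 [160 160 161 161 149 117  92  85  88  91  90  90  88  88  85  85  80  77
   76  72  72  72  84 126]
 [160 163 164 166 165 153 133 110  90  84  82  83  82  80  78  78  75  74
   72  73  77  97 129 154]
 [162 165 167 166 164 164 162 153 132 107  93  83  77  77  73  73  72  72
   81  93 119 147 160 162]
 [163 164 164 163 163 165 166 166 161 150 139 126 111 103  98  96 103 112
  130 143 157 167 168 166]]
```

```bash
sed -i 's/(95,110,40)/(98,70,30)/' fit.py
python3 - <<'E'
from fit import *
fit()
im=cv2.imread('pics/f1.png'); print(cv2.cvtColor(im,cv2.COLOR_BGR2HSV)[100:170:6,250:320:6,:2].tolist()[4:8]); print(proj('side',[[.535,.025,.26],[.536,.152,.065],[.536,.02,.085]]))
E
```

```text
[(np.float64(0.6698113207547169), 80, -0.084), (np.float64(0.6657813191677734), 80, -0.078), (np.float64(0.6599732262382865), 80, -0.09), (np.float64(0.6361674579197237), 85, -0.084)] [0.535  0.0251 0.2603] [ 0.009  0.034 -0.022] 20.388575792312622 13.35
[[[34, 29], [38, 31], [35, 31], [36, 33], [94, 57], [105, 127], [104, 120], [103, 123], [102, 93], [67, 18], [39, 26], [37, 26]], [[53, 43], [100, 51], [10, 170], [21, 42], [100, 106], [104, 119], [105, 133], [104, 121], [103, 126], [101, 114], [32, 28], [33, 36]], [[39, 26], [38, 24], [37, 28], [37, 26], [97, 90], [98, 110], [102, 116], [105, 123], [105, 126], [95, 104], [33, 36], [50, 57]], [[16, 147], [14, 125], [24, 41], [46, 19], [98, 83], [99, 91], [98, 95], [101, 111], [103, 115], [69, 30], [32, 36], [33, 33]]]
[[283.60008     98.69436741]
 [241.76235871 155.94450519]
 [286.71342179 167.641065  ]]
```

The pitch is about 80° and the spout tip is about 85 mm up. I'll back off 40 mm, lower until the tip is near the table, and check.

{"op": "carry_out", "data": {"series": [-0.01, 0, 0, 0, 0.11, -0.015, 0, 0, 0, 0.11, -0.015, 0, 0, 0, 0.11, 0, 0, 0.015, 0, 0.11, 0, 0, 0.02, 0, 0.11]}}

```text
time: 13.9
tool_pos: [0.5352, -0.0159, 0.225]
eef_rot: [0.707, 0.707, 0.0, 0.0]
wrist_force: [-0.1, 0.2, -2.5]
gripper_width: 0.013
finger_force: 20.4
```

{"op": "carry_out", "data": {"series": [0, 0, 0.02, 0, 0.11, 0, 0, 0.015, 0, 0.11, 0, 0, 0.01, 0, 0.11, 0, 0, 0, 0, 0.11]}}

```text
time: 14.3
tool_pos: [0.5345, -0.0149, 0.1788]
eef_rot: [0.707, 0.707, -0.001, -0.001]
wrist_force: [0.0, -0.0, -2.8]
gripper_width: 0.0133
finger_force: 20.4
```

```bash
python3 fit.py
```

```text
[(np.float64(0.6221532091097308), 80, -0.09), (np.float64(0.6214833759590793), 80, -0.084), (np.float64(0.6142208774583964), 80, -0.078), (np.float64(0.5960437272254034), 75, -0.09)] [ 0.5345 -0.0149  0.1788] [0.07  0.001 0.01 ] 20.38988560438156 14.3
```

{"op": "carry_out", "data": {"series": [0, 0, 0.004, 0, 0.15, 0, 0, 0.003, 0, 0.154]}}

```text
time: 14.55
tool_pos: [0.5353, -0.0149, 0.1738]
eef_rot: [0.707, 0.707, 0.0, 0.0]
wrist_force: [0.8, 0.5, -2.2]
gripper_width: 0.0134
finger_force: 20.4
```

{"op": "carry_out", "data": {"series": [-0.008, 0, 0.001, 0, 0.154, -0.008, 0, 0.002, 0, 0.154, -0.008, 0, 0.003, 0, 0.154, -0.008, 0, 0.003, 0, 0.154]}}

```text
time: 14.95
tool_pos: [0.5354, -0.0479, 0.1649]
eef_rot: [0.707, 0.707, 0.0, 0.001]
wrist_force: [-0.4, -2.0, 5.6]
gripper_width: 0.0129
finger_force: 21.2
```

```bash
python3 fit.py
```

```text
[(np.float64(0.6126609442060086), 75, -0.09), (np.float64(0.6124733475479744), 75, -0.084), (np.float64(0.6098726114649682), 75, -0.078), (np.float64(0.5778350515463917), 80, -0.09)] [ 0.5354 -0.0479  0.1649] [-0.137  0.017  0.043] 21.194318532943726 14.95
```

Contact is made at about 6 N and the jug is starting to turn back. I'll continue the arc.

{"op": "carry_out", "data": {"series": [-0.0095, 0, 0.004, 0, 0.154, -0.0095, 0, 0.005, 0, 0.154, -0.0095, 0, 0.005, 0, 0.154, -0.009, 0, 0.006, 0, 0.154]}}

```text
time: 15.4
tool_pos: [0.5354, -0.0857, 0.145]
eef_rot: [0.707, 0.707, 0.0, 0.001]
wrist_force: [-1.4, -3.5, 5.3]
gripper_width: 0.0135
finger_force: 21.2
```

{"op": "carry_out", "data": {"series": [-0.0085, 0, 0.006, 0, 0.154, -0.0085, 0, 0.006, 0, 0.154, -0.008, 0, 0.007, 0, 0.154]}}

```text
time: 15.7
tool_pos: [0.5352, -0.1104, 0.1252]
eef_rot: [0.707, 0.707, 0.0, 0.0]
wrist_force: [1.0, -3.1, 3.4]
gripper_width: 0.0129
finger_force: 20.5
```

```bash
python3 fit.py
```

```text
[(np.float64(0.6613259668508288), 50, -0.078), (np.float64(0.6457645764576457), 50, -0.084), (np.float64(0.6164835164835165), 50, -0.09), (np.float64(0.6050466264399341), 55, -0.084)] [ 0.5352 -0.1104  0.1252] [-0.378  0.009 -0.034] 20.461308360099792 15.7
```

{"op": "carry_out", "data": {"series": [-0.009, 0, 0.009, 0, 0.154, -0.008, 0, 0.004, 0, 0.154, -0.008, 0, 0.0045, 0, 0.154, -0.008, 0, 0.0045, 0, 0.154]}}

```text
time: 16.15
tool_pos: [0.535, -0.1429, 0.1027]
eef_rot: [0.707, 0.707, 0.0, -0.0]
wrist_force: [0.7, 1.0, -0.1]
gripper_width: 0.0133
finger_force: 20.6
```

{"op": "carry_out", "data": {"series": [-0.0085, 0, 0.008, 0, 0.154, -0.0085, 0, 0.008, 0, 0.154, -0.0075, 0, 0.009, 0, 0.154]}}

```text
time: 16.45
tool_pos: [0.5355, -0.1683, 0.0784]
eef_rot: [0.707, 0.707, -0.0, 0.001]
wrist_force: [0.2, -5.6, 5.7]
gripper_width: 0.0133
finger_force: 22.1
```

```bash
python3 fit.py
```

```text
[(np.float64(0.709552495697074), 20, -0.078), (np.float64(0.7055002165439584), 20, -0.084), (np.float64(0.6907949790794979), 15, -0.078), (np.float64(0.668083297917552), 20, -0.09)] [ 0.5355 -0.1683  0.0784] [-0.645  0.028  0.014] 22.142180800437927 16.45
```

{"op": "carry_out", "data": {"series": [-0.006, 0, 0.008, 0, 0.154, -0.005, 0, 0.008, 0, 0.154, -0.004, 0, 0.007, 0, 0.154, -0.003, 0, 0.004, 0, 0.154, 0, 0, 0, 0, 0.154]}}

```text
time: 17.0
tool_pos: [0.5353, -0.1853, 0.051]
eef_rot: [0.707, 0.707, -0.0, 0.0]
wrist_force: [-1.7, -1.8, 6.4]
gripper_width: 0.0129
finger_force: 23.2
```

```bash
python3 fit.py
```

```text
[(np.float64(0.7200634417129262), 0, -0.078), (np.float64(0.6869871043376319), 5, -0.078), (np.float64(0.686305111197815), 0, -0.084), (np.float64(0.681136543014996), 5, -0.084)] [ 0.5353 -0.1853  0.051 ] [-0.249  0.089 -0.035] 23.236074149608612 17.0
```

The jug is level and standing. I'll open slowly, lift straight up, move clear of the top view, then take a final look.

{"op": "carry_out", "data": {"series": [0, 0, 0, 0, 0.17, 0, 0, 0, 0, 0.25, 0, 0, 0, 0, 0.5, 0, 0, 0, 0, 0.8, 0, 0, 0, 0, 0.8]}}

```text
time: 17.55
tool_pos: [0.5351, -0.1848, 0.0512]
eef_rot: [0.707, 0.707, -0.0, -0.0]
wrist_force: [-1.4, -0.1, 1.2]
gripper_width: 0.0645
finger_force: 0.0
```

{"op": "carry_out", "data": {"series": [0, 0, -0.02, 0, 0.8, 0, 0, -0.03, 0, 0.8, 0, 0, -0.04, 0, 0.8, 0, 0, -0.04, 0, 0.8, 0, 0, -0.04, 0, 0.8]}}

```text
time: 18.05
tool_pos: [0.5349, -0.1847, 0.223]
eef_rot: [0.707, 0.707, 0.0, 0.0]
wrist_force: [0.2, -0.5, -0.4]
gripper_width: 0.0683
finger_force: 0.0
```

{"op": "carry_out", "data": {"series": [-0.03, -0.03, 0, 0, 0.8, -0.03, -0.03, 0, 0, 0.8, -0.03, -0.03, 0, 0, 0.8, -0.03, -0.03, 0, 0, 0.8, 0, 0, 0, 0, 0.8]}}

```text
time: 18.55
tool_pos: [0.4127, -0.3075, 0.2215]
eef_rot: [0.708, 0.706, -0.0, 0.0]
wrist_force: [1.3, 0.7, 0.3]
gripper_width: 0.0682
finger_force: 0.0
```

Run:
```python
from h import *
t=bot.snapshot('top')[100:250,160:360,::-1]; s=bot.snapshot('side')[100:250,200:400,::-1]
cv2.imwrite('pics/end.png',cv2.resize(np.vstack([t,s]),None,fx=2,fy=2)); print(bot.state()['tool_pos'])
```

```text
[ 0.41489481 -0.30542853  0.2214252 ]
```

View pics/end.png

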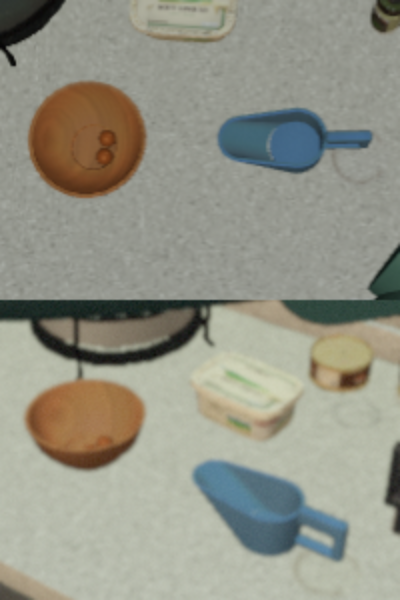

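Both nuts lie in the bowl at (107,138) and (104,157) in the top half. The bowl has not moved, and the empty jug stands upright on the worktop.

```bash
python3 -c "
from workcell import bot
print(bot.sign_off())"
```

```text
the job is handed in; nothing more can be done
None
```

Both hazelnuts are in the unmoved bowl and the jug stands upright on the worktop, clear of the robot; I handed the job in at about 19 s and no verdict was returned.

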